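# Sort returned battery canisters by feel

### The job

Three identical closed battery canisters have come back to the radio desk: two are empty, one still has a cell in it, and you cannot see which. Swing the returns locker's counterweighted lid up past its balance point so that it stays open by itself, then lift the canisters and shake them to feel by rattle or weight what is inside: stand the two empty ones upright on the floor of the locker and the one that still holds a cell upright on the open floor of the spares tray, setting them down rather than dropping them, and leave the microphone and the telegraph key where they are.

Things in the scene. Friction and masses are not known exactly. Their poses are not given: they have to be found in the camera images.
- canister_a: One of three identical closed canisters: opaque white plastic cylinder, blue cap of the same width, 51 mm across, 94 mm tall, upright on the desk. Empty about 120 g. One of the three, any one, holds a loose battery cell of about 140 g with 10 mm of play sideways, 14 mm along the axis. Origin: centre of the underside, z up through the cap.
- canister_b: One of three identical closed canisters: opaque white plastic cylinder, blue cap of the same width, 51 mm across, 94 mm tall, upright on the desk. Empty about 120 g. One of the three, any one, holds a loose battery cell of about 140 g with 10 mm of play sideways, 14 mm along the axis. Origin: centre of the underside, z up through the cap.
- canister_c: One of three identical closed canisters: opaque white plastic cylinder, blue cap of the same width, 51 mm across, 94 mm tall, upright on the desk. Empty about 120 g. One of the three, any one, holds a loose battery cell of about 140 g with 10 mm of play sideways, 14 mm along the axis. Origin: centre of the underside, z up through the cap.
- locker: Returns locker: fixed grey sheet-metal box, 150 mm (its x, front to back) by 230 mm (its y) by 110 mm tall, walls and floor 4 mm, open-topped under its lid. Origin at the centre of the underside; the front, with the lid's handle, is at -x, the hinge at the rear (+x). It may stand on either side of the desk.
- locker_floor (a point): Centre of the locker's inner floor, 4 mm above the desk; the clear floor is 142 mm (x) by 222 mm (y); axes as the locker's. The two empty canisters go here side by side along y.
- lid_hinge (a point): Middle of the lid's hinge line, which runs along the locker's y at its rear top edge: 78 mm behind the locker's centre, 110 mm above the desk.
- lid_handle (a point): Middle of the lid's handle: round bar 12 mm thick, 110 mm long, along the locker's y, on two 10 mm rods 48 mm in front of the lid's edge; open space between bar and lid, and below down to the desk. 198 mm from the hinge line, 113 mm above the desk when shut. Can be lifted from below or pinched.
- locker_lid (a joint): Lid angle in rad: 0 shut, 1.75 fully open on its stop, leaning back past vertical. Grey plate, 156 by 236 mm, 3 mm thick, with a red counterweight bar on two cranked arms above and behind the hinge. Takes about 1 N up at the handle; let go below about 0.75 rad it falls shut, above that it swings open by itself in a second or two and stays.
- tray: Spares tray: fixed, dark wood, 180 mm (its x) by 170 mm (its y), rim 22 mm tall, 5 mm thick, black floor 5 mm above the desk. Along its +x side a plywood rack 44 mm wide, 25 mm tall, with two upright spare cells in it (87 mm above the desk). Origin: centre of the underside. On the other side of the desk from the locker.
- tray_floor (a point): Centre of the tray's open floor, 5 mm above the desk; the open floor is 125 mm (x) by 160 mm (y); axes as the tray's. The canister that still holds a cell goes here.
- microphone: Loose desk microphone to be left alone: cream round foot 84 mm across, bent neck, dark ball head, 171 mm tall. Origin at the centre of the foot's underside.
- key: Loose telegraph key to be left alone: grey plate 90 mm by 130 mm with black and brass works, 51 mm tall. Origin at the centre of the plate's underside.
There are look-alikes about, which are no part of the job. Leave any turquoise look-alike of the canister_a alone. What is shaped like the canister_c but green is not meant.

How it is judged:
By the outcome, as a careful person would: the job done as asked, in the order asked, and still so for the second after the job is handed in, with the robot touching nothing.
It also fails if it takes over 72 s, if anything falls off the work surface, if the arm or the gripper's body presses on something with over 40 N, if the wrist force passes 120 N, or if a joint passes its speed limit or range.

### The arm

A 6-joint arm with a two-finger parallel gripper is mounted at the origin on the work surface. World frame = base frame: x ahead of the robot, y to its left, z up, the work surface at z = 0. Lengths are in m, angles in rad, forces in N, time in s.
With the tool pointing down it reaches from about 0.35 to 0.975 m from the base axis. Payload 4.9 kg.
Tool frame: the origin (TCP) lies at the very end of the fingers, on their centre line; the grasp point (between the pads) lies 19 mm behind it (pinch_z is the distance from the TCP to the grasp point, in m); z points along the fingers, y is the line along which they close (so a half turn about z gives the same grasp; the last joint's range is limited). The gripper opens to 85 mm and grips with 20 to 120 N. Pads are 22 mm wide; open, the fingers measure 114 mm over their backs; the gripper's body (76 mm by 85 mm) begins 54 mm behind the grasp point. The pads swing forward as they close: fully open they stand 13 mm farther back than shut.
Start: joints at [-1.391, 0.053, 1.613, -0, 1.476, -0.119], TCP at [0.184, -0.597, 0.231] pointing down, gripper open.
Joint ranges: [-3.01, 3.01], [-1.01, 2.22], [0.06, 2.58], [-1.02, 4.17], [0.09, 2.62], [-3.14, 3.14]. Speed limits (rad/s): [2.57, 2.57, 3.14, 3.14, 3.14, 3.14].

### API

Orientations are given as a unit quaternion [w, x, y, z].
In Python, from plant import * gives the robot as it stands. The module is installed in compiled form; this text tells all that it offers.
- The arm moves only by the tool play_rows, never from a script. Its arguments are lists of equal length, an entry for each row: "linear": the shift along the world's x, y, z in m, a list of three; "turn": the turn about the world's z in degrees. A call has 1 to 8 rows; each row shifts and turns the commanded pose from where the row before left it; what a row does not reach is not made up. A row lasts 1/8 s, in which the tool goes at most 62.5 mm and 10.7 degrees, less where a joint would pass 70% of its speed; a pose out of reach is approached as far as the arm can. A call is refused whole if a number of a shift passes 0.0625 or a number of a turn 10.7, either way. A call with a gripper value outside its range is refused whole. "hand" is the finger opening in m, from 0 to 0.0854, set as the call begins (left out, the last holds). The fingers move at their own pace and stop on an object; the grip force is fixed at half the most. Time passes only in rows, so rows that do not move let the fingers close. It gives the time, the measured TCP pose, the force, the opening and the grip force at its end, in the units of the state.
- state(): the state, without advancing time (a new reading comes with each control period).
- grab_frame(name): name is "scene" or "top" or "wrist"; returns the picture (420x560x3 uint8, red, green, blue); there is no depth.
- camera_info(name): a dict with "camera_matrix" (3x3 intrinsics, pixels), "distortion" ([k1, k2, p1, p2, k3] as OpenCV has them; the pictures are not rectified), "origin" and "attitude" of the camera in the world; the wrist camera has in their place "mount" (4x4, takes a point from camera to tool coordinates, whose origin is the TCP and whose axes are the flange's). Camera axes: x right, y down, z forward; pixel columns grow to the right and rows downward; lengths in m; the calibration is good to about 2 mm. A picture is of the moment at which its call begins: read the wrist's pose just before it. camera_info takes no time and is no camera call.
- job_done(): hands the job in; it is judged then, once.
Trained networks look in the newest picture that a camera, given by its name, has taken for a name from the list of things; names that differ only in an ending like _2 or _b are one class to them, and where a whole thing is asked for, a point or a joint stands for the part that bears it (a point fixed in the world has none). Each returns a list of dicts, best first, with "p" (0 to 1); they miss things now and then, are a little off and sometimes report something else, mostly with a low value. They report only what shows in the picture. A call takes as long as a camera call. They do not tell look-alikes from the thing itself.
- trace(camera, thing): "region" (420x560 bool, what is visible of it) and "location" ([column, row] in pixels, amid what is visible of it).
The state is a dict: "time": time; "joint_pos": joint angles; "joint_vel": joint speeds; "joint_efforts": joint torques, N m; "tool_pos": TCP position; "tool_rot": TCP orientation; "contact_force": force on the tool from outside, world axes, zero at the start; "ft_torque": the same for the moment, N m; "gripper_width": opening from 0.0 (shut) to 1.0 (fully open); "grasp_force": force on a finger pad.
Only numpy, scipy, OpenCV 4.12 (cv2) and the standard library are available. Lean on these libraries where they do the work, as an engineer would, in place of code of your own. Each camera call takes 0.05 s, during which the arm holds its last target. There are 200 camera calls.

## Working session

There is one attempt and no reset: what is moved stays moved. The work goes in short steps, Python scripts to look and compute and a tool call to move; the robot and the scene stay as the last step left them, time stands still between calls to the robot, and variables do not carry over. Pictures are saved under pics/ and viewed, at most 10 in all, crops included, and the job is handed in when it is done.

Besides the shell and the picture viewer there is one more tool, called after "Request:" as name(argument=value, ...), one argument or row to a line, values as JSON. play_rows: Moves the arm, as the interface text tells. Its arguments: {"type":"object","properties":{"linear":{"type":"array","items":{"type":"array","items":{"type":"number"}}},"turn":{"type":"array","items":{"type":"number"}},"hand":{"type":"number"}},"required":["linear","turn"]}

```bash
mkdir -p pics; cat > h.py <<'E'
from plant import *
import numpy as np, cv2
from scipy.spatial.transform import Rotation as R
def save(cam,fn):
    im=grab_frame(cam); cv2.imwrite(fn,im[:,:,::-1]); return im
def campose(cam,s=None):
    c=camera_info(cam)
    if 'mount' in c:
        s=s or state(); q=s['tool_rot']; T=np.eye(4); T[:3,:3]=R.from_quat([q[1],q[2],q[3],q[0]]).as_matrix(); T[:3,3]=s['tool_pos']
        M=T@np.array(c['mount']); return c,M[:3,:3],M[:3,3]
    A=np.array(c['attitude'],float)
    if A.shape==(4,): A=R.from_quat([A[1],A[2],A[3],A[0]]).as_matrix()
    return c,A,np.array(c['origin'])
def px2w(cam,uv,z,s=None):
    c,A,o=campose(cam,s)
    p=cv2.undistortPoints(np.array(uv,float).reshape(-1,1,2),np.array(c['camera_matrix']),np.array(c['distortion'])).reshape(-1,2)
    d=np.c_[p,np.ones(len(p))]@A.T
    return o+d*((z-o[2])/d[:,2])[:,None]
E
python3 - <<'E'
from h import *
a=save('top','pics/top.png'); b=save('scene','pics/scene.png')
cv2.imwrite('pics/both.png',cv2.resize(np.vstack([a,b])[:,:,::-1],(400,600)))
print(camera_info('top')); print(camera_info('wrist')['mount'])
for t in ['canister_a','locker','locker_lid','lid_handle','tray','microphone','key']:
    for r in trace('top',t)[:6]:
        u=r['location']; ys,xs=np.where(r['region'])
        print(t,round(r['p'],2),np.round(u),xs.min(),xs.max(),ys.min(),ys.max(),px2w('top',u,0.094 if t[0]=='c' else 0.0)[0].round(3))
s=state();print(s)
E
```

```text
{'camera_matrix': array([[475.47646929,   0.        , 275.79951788],
       [  0.        , 475.47646929, 215.59672794],
       [  0.        ,   0.        ,   1.        ]]), 'distortion': array([-0.15461769,  0.        ,  0.        ,  0.        ,  0.        ]), 'origin': array([ 0.42765641, -0.02458823,  1.27141738]), 'attitude': array([-0.06169471,  0.70496105, -0.70485492,  0.04902267])}
[[-9.21394857e-05 -9.51394474e-01 -3.07974911e-01  7.87388406e-02]
 [ 9.99999344e-01  2.63981350e-04 -1.11466815e-03  1.56269454e-03]
 [ 1.14178875e-03 -3.07974812e-01  9.51393826e-01 -1.41851680e-01]
 [ 0.00000000e+00  0.00000000e+00  0.00000000e+00  1.00000000e+00]]
canister_a 0.97 [240. 258.] 229 251 248 270 [0.506 0.087 0.094]
canister_a 0.95 [304. 213.] 294 314 203 226 [ 0.621 -0.074  0.094]
canister_a 0.85 [305. 254.] 296 317 245 266 [ 0.516 -0.075  0.094]
canister_a 0.71 [251. 296.] 243 263 287 305 [0.415 0.058 0.094]
canister_a 0.69 [274. 248.] 263 282 236 258 [0.533 0.    0.094]
locker 0.85 [397. 239.] 347 454 178 293 [ 0.564 -0.329  0.   ]
locker_lid 0.55 [397. 240.] 350 454 178 294 [ 0.56
[... 346 characters left out ...]
nt_pos': array([-1.39099555e+00,  5.27940857e-02,  1.61301825e+00,  6.82093594e-07,
        1.47600396e+00, -1.18964078e-01]), 'joint_vel': array([-0.00056018, -0.00085253, -0.0017472 ,  0.00022453,  0.00038063,
       -0.00054113]), 'joint_efforts': array([-8.02622508e-04, -3.93122649e+01, -3.69914961e+01, -1.42250883e-04,
        1.87797436e-03, -2.81608486e-06]), 'tool_pos': array([ 0.1839717 , -0.59723556,  0.23117447]), 'tool_rot': array([-1.11780564e-04,  9.88863177e-01,  1.48827432e-01, -3.06156001e-06]), 'contact_force': array([-0.58168822, -0.25669949, -0.56328888]), 'ft_torque': array([-0.01046125, -0.06400902,  0.02774227]), 'grasp_force': 0.0, 'gripper_width': 0.9988168622832141}
```

View pics/top.png

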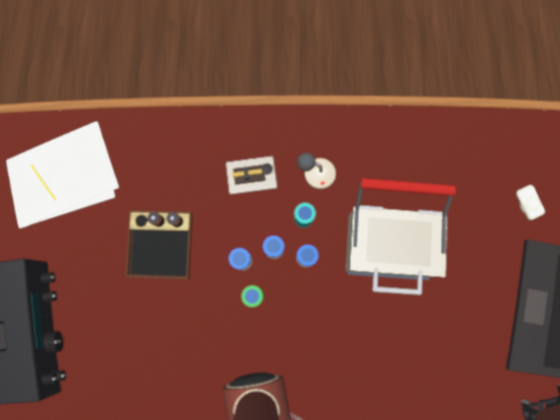

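View pics/scene.png

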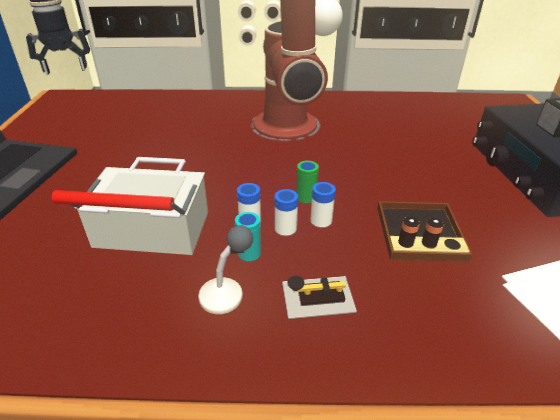

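The top view shows three blue-capped canisters at about (240,258), (274,247) and (307,255). The turquoise look-alike is at (305,213) and the green one at (252,296). The shut locker is on the right with its handle bar between about (376,290) and (421,293), the tray is on the left, and the key and microphone are at the back.

```bash
python3 - <<'E'
from h import *
a=cv2.imread('pics/top.png'); hsv=cv2.cvtColor(a,cv2.COLOR_BGR2HSV)
m=cv2.inRange(hsv,(105,90,90),(122,255,255)); m[:,:215]=0;m[:,340:]=0
n,l,st,c=cv2.connectedComponentsWithStats(m)
for i in range(1,n):
    if st[i,4]>60: print('blue',c[i].round(1),st[i],px2w('top',c[i],.094)[0].round(3))
# tray corners (rim top) and handle
print('tray',px2w('top',[[131,212],[190,213],[188,277],[128,276]],.022).round(3))
print('handle',px2w('top',[[376,290],[421,293]],.113).round(3))
print('floor',px2w('top',[[160,253]],.005).round(3))
c=cv2.resize(a[170:320,115:465],None,fx=2.28,fy=2.28,interpolation=cv2.INTER_CUBIC)
cv2.imwrite('pics/crop.png',c)
E
```

```text
blue [304.7 212.6] [299 207  12  12 105] [ 0.621 -0.076  0.094]
blue [273.1 246. ] [263 236  21  21 356] [0.537 0.003 0.094]
blue [307.1 254.9] [297 245  21  21 356] [ 0.515 -0.081  0.094]
blue [239.2 258.2] [229 248  21  21 354] [0.507 0.088 0.094]
blue [251.6 295.8] [246 290  12  12 109] [0.414 0.056 0.094]
tray [[0.636 0.392 0.022]
 [0.632 0.228 0.022]
 [0.462 0.229 0.022]
 [0.462 0.393 0.022]]
handle [[ 0.428 -0.247  0.113]
 [ 0.419 -0.358  0.113]]
floor [[0.526 0.311 0.005]]
```

View pics/crop.png

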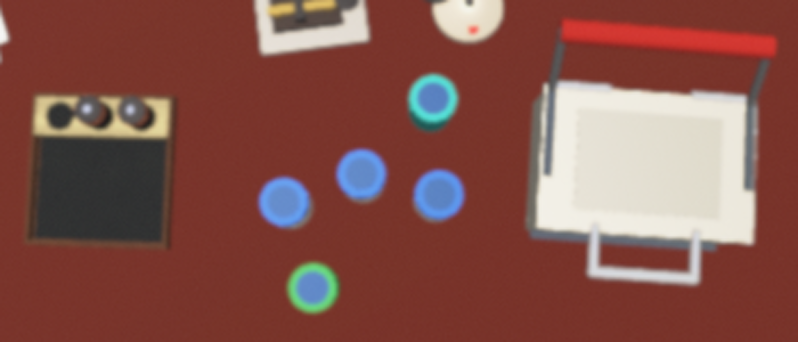

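The crop confirms this: handle bar ends at crop (590,272) and (698,279), locker yaw about -4.6°. The computed handle length of 111 mm and tray width of 164–170 mm match the given sizes. Next I go above the handle.

Request:
play_rows(
  linear=[
    [0.03,0.037,0],
    [0.03,0.037,0],
    [0.03,0.037,0],
    [0.03,0.037,0],
    [0.03,0.037,0],
    [0.03,0.037,0],
    [0.03,0.037,0],
    [0.03,0.035,0],
  ],
  turn=[8.54,8.54,8.54,8.54,8.54,8.54,8.54,8.54],
  hand=0.06,
)

```text
time: 1.45
tool_pos: [0.4248, -0.302, 0.2316]
tool_rot: [0.0, 0.733, 0.68, 0.0]
contact_force: [0.3, -0.8, -0.8]
gripper_width: 0.702
grasp_force: 0.0
```

```bash
python3 - <<'E'
from h import *
s=state(); save('wrist','pics/w1.png')
q=s['tool_rot'];M=R.from_quat([q[1],q[2],q[3],q[0]]).as_matrix()
print(s['time'],s['tool_pos'],np.degrees(np.arctan2(M[1,0],M[0,0])),s['joint_pos'].round(2),s['contact_force'])
c,A,o=campose('wrist',s)
p=(np.array([[.4235,-.303,.113]])-o)@A; print(p, (np.array(c['camera_matrix'])@(p[0]/p[0,2])))
E
```

```text
1.45 [ 0.42483818 -0.30196058  0.23157699] 85.72418538138176 [-0.76 -0.2   1.85  0.    1.49 -0.69] [ 0.31715657 -0.76971028 -0.80383676]
[[-0.00157583 -0.00522552  0.27191955]] [278.14116425 198.27247491   1.        ]
```

View pics/w1.png

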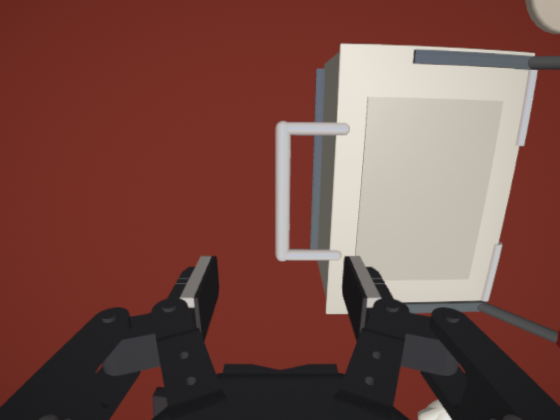

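The wrist view shows the bar vertical from (283,125) to (283,256), so the yaw is right. It sits about 5 px (3 mm) further in +x than predicted.

```bash
python3 - <<'E'
from h import *
print(px2w('wrist',[[283,125],[283,190],[283,256]],.113).round(4)); print(camera_info('wrist')['camera_matrix'][0])
E
```

```text
[[ 0.4344 -0.2392  0.113 ]
 [ 0.431  -0.2921  0.113 ]
 [ 0.4271 -0.3528  0.113 ]]
[323.87341575   0.         280.01808233]
```

Request:
play_rows(
  linear=[
    [0.006,0.005,0],
    [0,0,-0.03],
    [0,0,-0.04],
    [0,0,-0.04],
    [0,0,-0.025],
    [0,0,0],
  ],
  turn=[0,0,0,0,0,0],
  hand=0.034,
)

```text
time: 2.25
tool_pos: [0.4281, -0.2978, 0.0938]
tool_rot: [-0.003, 0.735, 0.678, -0.0]
contact_force: [0.5, 0.4, -0.5]
gripper_width: 0.399
grasp_force: 0.0
```

Request:
play_rows(
  linear=[
    [0,0,0],
    [0,0,0],
    [0,0,0],
  ],
  turn=[0,0,0],
  hand=0.0,
)

```text
time: 2.62
tool_pos: [0.427, -0.299, 0.0976]
tool_rot: [-0.002, 0.735, 0.678, -0.003]
contact_force: [-13.7, 0.9, 4.8]
gripper_width: 0.118
grasp_force: 58.5
```

Request:
play_rows(
  linear=[
    [-0.002,0,0.024],
    [0.0045,-0.0003,0.0243],
    [0.0076,-0.0006,0.0235],
    [0.0105,-0.0008,0.0224],
  ],
  turn=[0,0,0,0],
)

```text
time: 3.12
tool_pos: [0.4514, -0.301, 0.1928]
tool_rot: [0.002, 0.735, 0.678, -0.0]
contact_force: [6.3, -3.7, -6.4]
gripper_width: 0.114
grasp_force: 58.3
```

Request:
play_rows(
  linear=[
    [0.0135,-0.001,0.0209],
    [0.0157,-0.0012,0.0191],
    [0.018,-0.0014,0.017],
    [0.0199,-0.0015,0.0147],
    [0,0,0],
  ],
  turn=[0,0,0,0,0],
)

```text
time: 3.75
tool_pos: [0.5191, -0.3064, 0.2678]
tool_rot: [0.003, 0.735, 0.678, 0.0]
contact_force: [-5.1, 0.9, 7.9]
gripper_width: 0.111
grasp_force: 60.1
```

Request:
play_rows(
  linear=[
    [0,0,0],
    [0,0,0.02],
    [0,0,0.04],
    [-0.02,0.01,0.04],
    [-0.05,0.03,0],
  ],
  turn=[0,0,0,0,0],
  hand=0.06,
)

```text
time: 4.38
tool_pos: [0.4486, -0.2662, 0.3683]
tool_rot: [0.004, 0.735, 0.678, 0.001]
contact_force: [-0.5, -0.4, 0.5]
gripper_width: 0.702
grasp_force: 0.0
```

Request:
play_rows(
  linear=[
    [0.016,0.046,-0.02],
    [0.016,0.046,-0.04],
    [0.017,0.046,-0.05],
    [0.017,0.047,-0.05],
    [0,0,0],
    [0,0,0],
  ],
  turn=[1,1,1,1.3,0,0],
  hand=0.075,
)

```text
time: 5.12
tool_pos: [0.5104, -0.0914, 0.2157]
tool_rot: [0.001, 0.709, 0.705, 0.0]
contact_force: [0.5, 0.2, -0.0]
gripper_width: 0.878
grasp_force: 0.0
```

```bash
python3 - <<'E'
from h import *
s=state(); print(s['tool_pos'])
b=save('wrist','pics/w2.png'); t=save('top','pics/t2.png')
cv2.imwrite('pics/wt.png',np.vstack([b,t])[:,:,::-1][::1]) 
cv2.imwrite('pics/wt.png',cv2.resize(np.hstack([b,t])[:,:,::-1],(800,300)))
hsv=cv2.cvtColor(b,cv2.COLOR_RGB2HSV); m=cv2.inRange(hsv,(105,90,90),(122,255,255))
n,l,st,c=cv2.connectedComponentsWithStats(m)
for i in range(1,n):
    if st[i,4]>200: print(c[i].round(),st[i],px2w('wrist',c[i],.094,s)[0].round(4))
E
```

```text
[ 0.51043669 -0.09144947  0.21567288]
[151.  15.] [ 128    0   46   35 1350] [0.4153 0.0495 0.094 ]
[315.  81.] [ 282   46   67   69 3569] [0.5384 0.0009 0.094 ]
[286. 185.] [ 256  153   61   63 2981] [ 0.516  -0.0817  0.094 ]
[411. 180.] [ 391  161   40   39 1216] [ 0.6214 -0.0779  0.094 ]
```

View pics/wt.png

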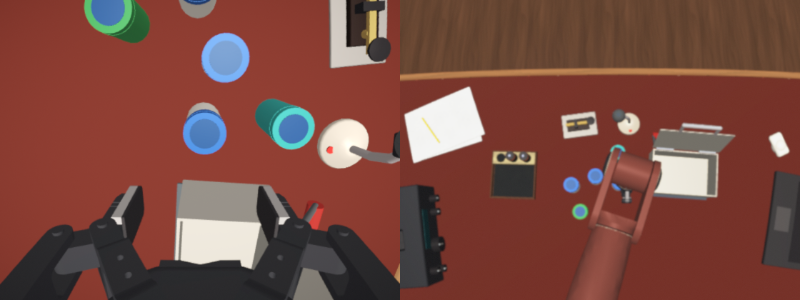

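The lid stands open in the top view. In the wrist view, the canister to pick first is at (286,185), which gives (0.516, -0.082) and agrees with the top camera. I descend and grip it.

```bash
cat > w.py <<'E'
from h import *
F=[]
for i in range(8): grab_frame('wrist'); s=state(); F.append(np.r_[s['contact_force'],s['ft_torque']])
F=np.array(F); print(s['time'],s['tool_pos'].round(4),'mean',F.mean(0).round(3),'sd',F.std(0).round(3))
E
python3 w.py
```

```text
5.625 [ 0.5098 -0.0912  0.2139] mean [0.155 0.172 0.406 0.01  0.006 0.   ] sd [0.44  0.362 0.435 0.016 0.031 0.039]
```

Request:
play_rows(
  linear=[
    [0.0055,0.0097,-0.01],
    [0,0,-0.04],
    [0,0,-0.05],
    [0,0,-0.04],
    [0,0,-0.023],
    [0,0,0],
  ],
  turn=[0,0,0,0,0,0],
)

```text
time: 6.38
tool_pos: [0.513, -0.0799, 0.0476]
tool_rot: [-0.003, 0.709, 0.706, -0.001]
contact_force: [0.2, 0.3, 0.7]
gripper_width: 0.879
grasp_force: 0.0
```

Request:
play_rows(
  linear=[
    [0,0,0],
    [0,0,0],
    [0,0,0],
    [0,0,0],
  ],
  turn=[0,0,0,0],
  hand=0.03,
)

```text
time: 6.88
tool_pos: [0.5165, -0.0815, 0.0524]
tool_rot: [0.001, 0.709, 0.705, 0.001]
contact_force: [-0.2, 1.5, 5.7]
gripper_width: 0.585
grasp_force: 62.8
```

Request:
play_rows(
  linear=[
    [0,0,0.03],
    [0,0,0.06],
    [0,0,0.06],
    [0,0,0.02],
    [0,0,-0.02],
    [0,0,0.02],
    [0,0,0],
    [0,0,0],
  ],
  turn=[0,0,0,0,0,0,0,0],
)

```text
time: 7.88
tool_pos: [0.5152, -0.0812, 0.2204]
tool_rot: [-0.0, 0.709, 0.705, -0.0]
contact_force: [0.2, 0.1, -0.7]
gripper_width: 0.588
grasp_force: 62.7
```

```bash
python3 w.py
```

```text
8.275 [ 0.5152 -0.0812  0.2206] mean [ 0.431  0.143 -0.987  0.017  0.005  0.001] sd [0.469 0.325 0.566 0.035 0.026 0.012]
```

Measured weight is about 1.0–1.4 N, against 1.2 N expected empty and 2.55 N with a cell, so this one is empty. Next I carry it over the locker.

Request:
play_rows(
  linear=[
    [0.004,-0.04,0.005],
    [0.004,-0.05,0],
    [0.004,-0.05,0],
    [0.004,-0.05,0],
    [0.004,-0.047,0],
    [0.006,-0.04,0],
    [0,0,0],
    [0,0,0],
  ],
  turn=[0,0,-1,-1,-1,-1.3,0,0],
)

```text
time: 9.28
tool_pos: [0.5411, -0.3578, 0.2254]
tool_rot: [-0.0, 0.735, 0.678, 0.0]
contact_force: [0.3, -0.4, -0.2]
gripper_width: 0.588
grasp_force: 62.8
```

```bash
python3 - <<'E'
from h import *
s=state(); print(s['tool_pos'])
b=save('wrist','pics/w3.png')
c,A,o=campose('wrist',s)
ps=-0.077; X=np.array([.997,ps,0]);Y=np.array([-ps,.997,0]);C=np.array([.547,-.308,0])
P=np.array([C+a*X+d*Y+[0,0,z] for z in(.11,.004) for a,d in [(-.071,-.111),(-.071,.111),(.071,.111),(.071,-.111)]])
q=cv2.projectPoints(P,cv2.Rodrigues(A.T)[0],-A.T@o,np.array(c['camera_matrix']),np.array(c['distortion']))[0].reshape(-1,2).astype(int)
v=b[:,:,::-1].copy()
cv2.polylines(v,[q[:4]],True,(0,255,0),1);cv2.polylines(v,[q[4:]],True,(255,0,255),1)
cv2.imwrite('pics/w3o.png',v)
E
```

```text
[ 0.5411494  -0.35775449  0.22536171]
```

View pics/w3o.png

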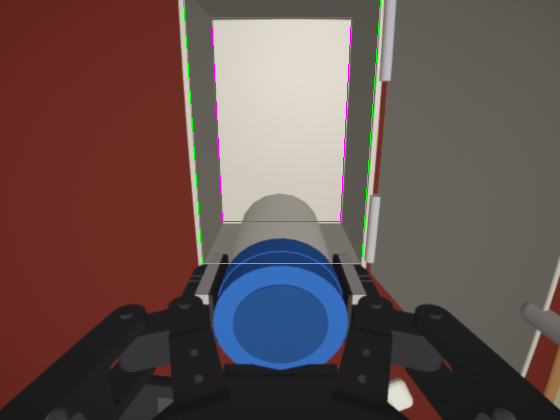

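The overlay matches the locker walls and floor to within about 2 mm. I lower the canister.

Request:
play_rows(
  linear=[
    [0.001,0,-0.03],
    [0,0,-0.05],
    [0,0,-0.05],
    [0,0,-0.025],
    [0,0,-0.01],
    [0,0,-0.002],
    [0,0,-0.001],
    [0,0,0],
  ],
  turn=[0,0,0,0,0,0,0,0],
)

```text
time: 10.32
tool_pos: [0.5431, -0.3588, 0.0594]
tool_rot: [0.001, 0.735, 0.678, 0.0]
contact_force: [0.2, 1.3, -1.6]
gripper_width: 0.581
grasp_force: 62.8
```

Request:
play_rows(
  linear=[
    [0,0,-0.0015],
    [0,0,-0.001],
    [0,0,0],
    [0,0,0],
  ],
  turn=[0,0,0,0],
)

```text
time: 10.82
tool_pos: [0.5426, -0.3586, 0.0565]
tool_rot: [0.001, 0.735, 0.678, 0.0]
contact_force: [-1.3, 0.3, 5.8]
gripper_width: 0.584
grasp_force: 63.2
```

Request:
play_rows(
  linear=[
    [0,0,0],
    [0,0,0],
    [0,0,0],
    [0,0,0.03],
    [0,0,0.06],
    [0,0,0.06],
    [0,0.02,0.03],
  ],
  turn=[0,0,0,0,0,0,0],
  hand=0.072,
)

```text
time: 11.7
tool_pos: [0.5433, -0.3398, 0.2401]
tool_rot: [0.003, 0.735, 0.678, 0.0]
contact_force: [1.0, -0.5, 0.0]
gripper_width: 0.843
grasp_force: 0.0
```

Request:
play_rows(
  linear=[
    [0,0.05,0],
    [0,0.0575,0],
    [0,0.0575,0],
    [0,0.0575,0],
    [0,0.0575,0],
    [-0.005,0.055,0],
    [0,0,0],
    [0,0,0],
  ],
  turn=[0,0,0,1,1,1,1.3,0],
  hand=0.072,
)

```text
time: 12.7
tool_pos: [0.5373, -0.0035, 0.2351]
tool_rot: [0.0, 0.709, 0.706, -0.0]
contact_force: [-0.6, -0.8, 0.2]
gripper_width: 0.84
grasp_force: 0.0
```

```bash
python3 w.py; python3 - <<'E'
from h import *
s=state(); b=save('wrist','pics/w4.png'); t=save('top','pics/t4.png')
hsv=cv2.cvtColor(b,cv2.COLOR_RGB2HSV); m=cv2.inRange(hsv,(105,90,90),(122,255,255))
n,l,st,c=cv2.connectedComponentsWithStats(m)
for i in range(1,n):
    if st[i,4]>200: print(c[i].round(),st[i],px2w('wrist',c[i],.094,s)[0].round(4))
E
```

```text
13.1 [ 0.5373 -0.0039  0.2351] mean [ 0.169 -0.161 -0.348 -0.002 -0.005  0.015] sd [0.687 0.416 0.474 0.039 0.021 0.033]
[245.  86.] [ 214   55   62   63 3069] [0.5086 0.0856 0.094 ]
[139. 127.] [ 120  108   39   40 1193] [0.4155 0.0533 0.094 ]
[281. 182.] [ 254  153   56   59 2585] [0.5388 0.0031 0.094 ]
[365. 258.] [350 247  34  29 457] [ 0.62   -0.0726  0.094 ]
```

Request:
play_rows(
  linear=[
    [0.001,0.006,-0.02],
    [0,0,-0.05],
    [0,0,-0.055],
    [0,0,-0.04],
    [0,0,-0.018],
    [0,0,0],
  ],
  turn=[0,0,0,0,0,0],
)

```text
time: 13.95
tool_pos: [0.5371, 0.0032, 0.0507]
tool_rot: [-0.001, 0.709, 0.706, -0.001]
contact_force: [-0.3, -0.4, 0.3]
gripper_width: 0.841
grasp_force: 0.0
```

Request:
play_rows(
  linear=[
    [0,0,0],
    [0,0,0],
    [0,0,0],
    [0,0,0],
  ],
  turn=[0,0,0,0],
  hand=0.03,
)

```text
time: 14.45
tool_pos: [0.5399, 0.0027, 0.0546]
tool_rot: [0.002, 0.709, 0.706, 0.001]
contact_force: [-2.5, 0.4, 5.9]
gripper_width: 0.583
grasp_force: 63.0
```

Request:
play_rows(
  linear=[
    [0,0,0.03],
    [0,0,0.06],
    [0,0,0.06],
    [0,0,0.02],
    [0,0,-0.02],
    [0,0,0.02],
    [0,0,0],
    [0,0,0],
  ],
  turn=[0,0,0,0,0,0,0,0],
)

```text
time: 15.45
tool_pos: [0.5381, 0.0029, 0.2217]
tool_rot: [-0.0, 0.709, 0.706, -0.0]
contact_force: [-0.8, -0.8, -2.1]
gripper_width: 0.585
grasp_force: 64.2
```

```bash
python3 w.py
```

```text
15.85 [0.5382 0.0028 0.2221] mean [ 2.230e-01 -4.900e-02 -2.482e+00 -1.600e-02 -2.000e-03 -7.000e-03] sd [0.655 0.514 0.251 0.034 0.024 0.028]
```

This canister reads about -2.5 N, so it holds the cell. It goes to the tray.

Request:
play_rows(
  linear=[
    [-0.002,0.045,0],
    [-0.002,0.055,0],
    [-0.003,0.055,0],
    [-0.003,0.055,0],
    [-0.003,0.055,0],
    [-0.002,0.042,0],
    [0,0,0],
    [0,0,0],
  ],
  turn=[0,0,0,0,0,0,0,0],
)

```text
time: 16.85
tool_pos: [0.5232, 0.3094, 0.2219]
tool_rot: [0.0, 0.709, 0.706, -0.0]
contact_force: [0.1, -0.4, -2.6]
gripper_width: 0.584
grasp_force: 64.0
```

```bash
python3 - <<'E'
from h import *
s=state(); print(s['tool_pos'])
b=save('wrist','pics/w5.png')
c,A,o=campose('wrist',s)
C=np.array([.5265,.311,0])
P=np.array([C+[a,d,z] for z in(.005,) for a,d in [(-.0625,-.08),(-.0625,.08),(.0625,.08),(.0625,-.08)]])
q=cv2.projectPoints(P,cv2.Rodrigues(A.T)[0],-A.T@o,np.array(c['camera_matrix']),np.array(c['distortion']))[0].reshape(-1,2).astype(int)
v=b[:,:,::-1].copy()
cv2.polylines(v,[q[:4]],True,(0,255,0),1)
cv2.imwrite('pics/w5o.png',v)
E
```

```text
[0.52321363 0.30944414 0.22194621]
```

View pics/w5o.png

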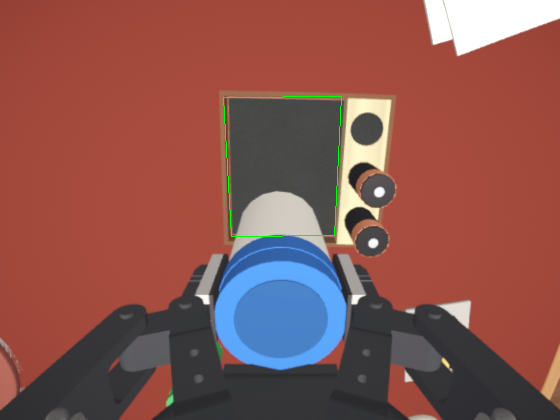

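The overlay matches the tray's open floor to about 2 mm and the spare cells are clear to the right. I lower the canister.

Request:
play_rows(
  linear=[
    [0,0,-0.03],
    [0,0,-0.05],
    [0,0,-0.045],
    [0,0,-0.025],
    [0,0,-0.009],
    [0,0,-0.002],
    [0,0,-0.001],
    [0,0,0],
  ],
  turn=[0,0,0,0,0,0,0,0],
)

```text
time: 17.9
tool_pos: [0.5242, 0.3102, 0.0617]
tool_rot: [0.0, 0.709, 0.705, 0.001]
contact_force: [-0.9, 0.7, -2.5]
gripper_width: 0.584
grasp_force: 64.2
```

Request:
play_rows(
  linear=[
    [0,0,0],
    [0,0,0],
  ],
  turn=[0,0],
)

```text
time: 18.15
tool_pos: [0.5234, 0.31, 0.0606]
tool_rot: [0.0, 0.709, 0.706, 0.0]
contact_force: [0.8, -0.3, -2.6]
gripper_width: 0.582
grasp_force: 64.2
```

Request:
play_rows(
  linear=[
    [0,0,-0.0015],
    [0,0,0],
    [0,0,0],
  ],
  turn=[0,0,0],
)

```text
time: 18.52
tool_pos: [0.5235, 0.3101, 0.0597]
tool_rot: [0.0, 0.709, 0.706, 0.0]
contact_force: [-2.7, -0.4, 6.3]
gripper_width: 0.585
grasp_force: 64.9
```

Request:
play_rows(
  linear=[
    [0,0,0],
    [0,0,0],
    [0,0,0],
    [0,0,0.03],
    [0,0,0.06],
    [0,0,0.06],
    [-0.002,-0.02,0.025],
  ],
  turn=[0,0,0,0,0,0,0],
  hand=0.07,
)

```text
time: 19.4
tool_pos: [0.523, 0.291, 0.2391]
tool_rot: [0.001, 0.708, 0.706, 0.004]
contact_force: [0.4, -0.3, 0.3]
gripper_width: 0.821
grasp_force: 0.0
```

Request:
play_rows(
  linear=[
    [-0.003,-0.05,0],
    [-0.004,-0.055,0],
    [-0.004,-0.055,0],
    [-0.003,-0.0435,0],
    [0,0,0],
    [0,0,0],
  ],
  turn=[0,0,0,0,0,0],
)

```text
time: 20.15
tool_pos: [0.5073, 0.0867, 0.2337]
tool_rot: [-0.0, 0.709, 0.705, 0.0]
contact_force: [0.1, 1.0, -0.7]
gripper_width: 0.82
grasp_force: 0.0
```

```bash
python3 - <<'E'
from h import *
s=state(); print(s['tool_pos']); b=save('wrist','pics/w6.png')
hsv=cv2.cvtColor(b,cv2.COLOR_RGB2HSV); m=cv2.inRange(hsv,(105,90,90),(122,255,255))
n,l,st,c=cv2.connectedComponentsWithStats(m)
for i in range(1,n):
    if st[i,4]>200: print(c[i].round(),st[i],px2w('wrist',c[i],.094,s)[0].round(4))
E
```

```text
[0.5073206  0.08666252 0.23370217]
[281. 189.] [ 253  160   56   59 2582] [0.5082 0.088  0.094 ]
[182. 225.] [165 209  36  33 933] [0.4155 0.0537 0.094 ]
```

Request:
play_rows(
  linear=[
    [0,0.001,-0.02],
    [0,0,-0.05],
    [0,0,-0.055],
    [0,0,-0.04],
    [0,0,-0.016],
    [0,0,0],
  ],
  turn=[0,0,0,0,0,0],
)

```text
time: 20.95
tool_pos: [0.5062, 0.0878, 0.0513]
tool_rot: [-0.001, 0.708, 0.706, -0.001]
contact_force: [0.2, 0.3, 1.3]
gripper_width: 0.819
grasp_force: 0.0
```

Request:
play_rows(
  linear=[
    [0,0,0],
    [0,0,0],
    [0,0,0],
    [0,0,0],
  ],
  turn=[0,0,0,0],
  hand=0.03,
)

```text
time: 21.45
tool_pos: [0.509, 0.0875, 0.0549]
tool_rot: [0.001, 0.709, 0.705, 0.002]
contact_force: [-0.6, -0.0, 7.3]
gripper_width: 0.586
grasp_force: 62.3
```

Request:
play_rows(
  linear=[
    [0,0,0.03],
    [0,0,0.06],
    [0,0,0.06],
    [0,0,0.02],
    [0,0,-0.02],
    [0,0,0.02],
    [0,0,0],
    [0,0,0],
  ],
  turn=[0,0,0,0,0,0,0,0],
)

```text
time: 22.45
tool_pos: [0.5072, 0.0873, 0.2224]
tool_rot: [-0.0, 0.709, 0.705, -0.0]
contact_force: [0.9, 1.0, -1.1]
gripper_width: 0.581
grasp_force: 62.6
```

```bash
python3 w.py
```

```text
22.85 [0.5072 0.0873 0.2226] mean [-1.190e-01 -2.330e-01 -1.144e+00  5.000e-03 -1.000e-03 -6.000e-03] sd [0.398 0.472 0.596 0.012 0.022 0.024]
```

It weighs 1.14 N, so it is empty, which is consistent. It goes to the second spot in the locker.

Request:
play_rows(
  linear=[
    [0.006,-0.045,0],
    [0.006,-0.055,0],
    [0.006,-0.055,0],
    [0.006,-0.055,0],
    [0.008,-0.055,0],
    [0.007,-0.05,0],
    [0.005,-0.03,0],
    [0,0,0],
  ],
  turn=[0,0,0,-1,-1,-1,-1.3,0],
)

```text
time: 23.85
tool_pos: [0.5511, -0.2596, 0.2224]
tool_rot: [-0.0, 0.736, 0.677, -0.0]
contact_force: [1.3, 0.4, -1.5]
gripper_width: 0.582
grasp_force: 62.7
```

Request:
play_rows(
  linear=[
    [0,0,-0.03],
    [0,0,-0.05],
    [0,0,-0.045],
    [0,0,-0.025],
    [0,0,-0.009],
    [0,0,-0.0025],
    [0,0,0],
    [0,0,0],
  ],
  turn=[0,0,0,0,0,0,0,0],
)

```text
time: 24.85
tool_pos: [0.5522, -0.2582, 0.0628]
tool_rot: [0.001, 0.735, 0.678, 0.0]
contact_force: [0.2, 0.1, -1.0]
gripper_width: 0.579
grasp_force: 62.7
```

Contact is expected at about z 0.059.

Request:
play_rows(
  linear=[
    [0,0,-0.0015],
    [0,0,0],
    [0,0,-0.001],
    [0,0,0],
    [0,0,0],
  ],
  turn=[0,0,0,0,0],
)

```text
time: 25.48
tool_pos: [0.5513, -0.2578, 0.0591]
tool_rot: [0.0, 0.735, 0.678, -0.0]
contact_force: [-0.9, 0.1, 2.7]
gripper_width: 0.58
grasp_force: 62.9
```

Request:
play_rows(
  linear=[
    [0,0,0],
    [0,0,0],
    [0,0,0],
    [0,0,0.03],
    [0,0,0.06],
    [0,0,0.06],
    [-0.03,0.04,0.03],
  ],
  turn=[0,0,0,0,0,0,0],
  hand=0.07,
)

```text
time: 26.35
tool_pos: [0.5231, -0.2195, 0.2438]
tool_rot: [0.004, 0.735, 0.678, 0.001]
contact_force: [0.2, 0.3, 0.8]
gripper_width: 0.819
grasp_force: 0.0
```

Request:
play_rows(
  linear=[
    [-0.03,0.06,0],
    [-0.03,0.06,0],
    [-0.03,0.06,0],
    [-0.03,0.06,0],
    [0,0,0],
    [0,0,0],
  ],
  turn=[0,0,0,0,0,0],
)

```text
time: 27.1
tool_pos: [0.4096, 0.0059, 0.239]
tool_rot: [0.001, 0.734, 0.679, 0.0]
contact_force: [0.6, -0.1, 0.2]
gripper_width: 0.817
grasp_force: 0.0
```

```bash
python3 - <<'E'
from h import *
a=save('top','pics/t7.png'); b=save('scene','pics/s7.png')
cv2.imwrite('pics/f.png',cv2.resize(np.hstack([a[120:330,100:480],b[100:310,50:430]])[:,:,::-1],(800,221)))
E
```

```text
(no output)
```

View pics/f.png

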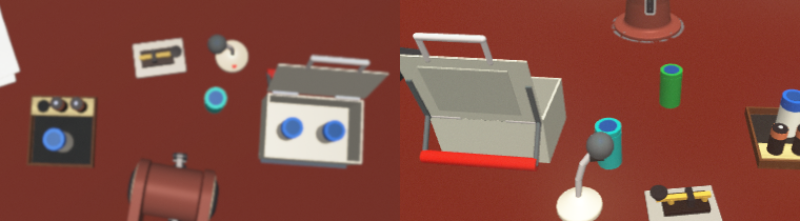

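The final picture shows the two empty canisters upright in the locker at (291,128) and (333,131) with the lid open. The full one stands in the tray at (54,139), and nothing else has moved.

```bash
python3 -c "
from plant import *
print(job_done())"
```

```text
the job is handed in; nothing more can be done
None
```

I handed the job in at about 27 s: the locker lid is open and staying up, the two empty canisters (1.0 N and 1.1 N by weight) are upright on the locker floor, and the one with the cell (2.5 N) is upright on the tray's open floor; the microphone, key and look-alikes were not touched.

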